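Click the tablet wheel round to its outlet

ROBOT

A 6-joint arm with a two-finger parallel gripper is mounted at the origin on the work surface. World frame = base frame: x ahead of the robot, y to its left, z up, the work surface at z = 0. Lengths are in mm, angles in rad, forces in N, time in s.
With the tool pointing down it reaches from about 275 to 750 mm from the base axis. Payload 10.2 kg.
Tool frame: the origin (TCP) lies on the centre line of the jaws, within the pads' length; the fingertips stand 14 mm ahead of it and the grasp point (between the pads) lies 5 mm behind it; z points along the fingers, x is the direction in which the jaws open and shut, and the axes are right-handed (so a half turn about z gives the same grasp; the last joint's range is limited). The gripper opens to 85 mm and grips with 20 to 120 N. Pads are 22 mm wide; open, the fingers measure 114 mm over their backs; the gripper's body (76 mm by 85 mm) begins 54 mm behind the grasp point. The pads swing forward as they close: fully open they stand 13 mm farther back than shut.
Start: joints at [-1.453, 0.313, 1.498, -0, 1.331, -0.223], TCP at [175.464, -494.817, 245.294] pointing down, gripper open.
Joint ranges: [-2.94, 2.94], [-0.97, 2.17], [0.19, 2.56], [-1.23, 4.37], [0.02, 3.11], [-2.88, 2.88]. Speed limits (rad/s): [2.39, 2.39, 3.01, 3.14, 3.14, 3.14].

INTERFACE

Orientations are given as a unit quaternion [x, y, z, w].
In Python, from cell import * gives the robot as it stands.
- The arm moves only by the shell command python3 -m pendant 'ROWS'. ROWS is JSON, a list of rows, each a list of 3 entries, a list of its own where there are three numbers: the opening, from 0 (shut) to 1 (fully open), then the shift along the tool's x, y, z in mm, then the turn, a rotation vector about the tool's x, y, z in rad. In form: [[fingers, [tx, ty, tz], [rx, ry, rz]], ...]. A call has 1 to 8 rows; each row is the pose to reach, as a shift and turn from the pose measured when the call began, along the tool's axes at that moment; what a row does not reach only later rows make up. A row lasts 1/12 s, in which the tool goes at most 41.7 mm and 7.16 degrees, less where a joint would pass 70% of its speed; a pose out of reach is approached as far as the arm can. A call with a gripper value outside its range is refused whole. The fingers move at their own pace and stop on an object; the grip force is fixed at half the most. Time passes only in rows, so rows that repeat a pose let the fingers close. It gives the time, the measured TCP pose, the force and the opening at its end, in the units of the state.
- sense(): the state, without advancing time (a new reading comes with each control period).
- get_image(name): name is "scene" or "side" or "wrist"; returns the picture (420x560x3 uint8, red, green, blue); there is no depth.
- calibration(name): a dict with "fovy" (degrees; the focal length in pixels is half the picture's height over the tangent of half this angle, whatever the lens; pixels are square), "cx", "cy" (the principal point, pixels), "view" (4x4, takes a point from world to camera coordinates). Camera axes: x right, y down, z forward; pixel columns grow to the right and rows downward; lengths in mm; the calibration is good to about 2 mm. The wrist camera is an equidistant fisheye: a pixel r from the principal point sees the ray r / f radians off the axis. A picture is of the moment at which its call begins: read the wrist's pose just before it. calibration takes no time and is no camera call; for the wrist camera it gives the pose at the moment of the call.
- job_done(): hands the job in, once; it reports no verdict.
The state is a dict: "t": time; "qpos": joint angles; "qd": joint speeds; "joint_torque": joint torques, N m; "position": TCP position; "orientation": TCP orientation; "wrist_force": force on the tool from outside, world axes, zero at the start; "torque": the same for the moment, N m; "gripper_width": finger opening in mm.
Only numpy, scipy, OpenCV 4.12 (cv2) and the standard library are available. Lean on these libraries where they do the work, as an engineer would, in place of code of your own. Each camera call takes 0.05 s, during which the arm holds its last target.

TASK

Advance the wheel of the tablet dispenser clockwise (seen from above), click by click, by flicking the lugs on its edge with a fingertip, until the one compartment that holds tablets has clicked into place at the pointer beyond the outlet. Do not let it go past the pointer or turn it the other way round, and leave the bottles and the tape roll where they stand.

Things in the scene. Friction and masses are not known exactly. Their poses are not given: they have to be found in the camera images.
- dispenser: Tablet dispenser fixed to the table: white foot 124 mm across, 48 mm high, in a 140 mm rubber ring 6 mm high; a flat grey wheel on top. Origin: centre of its underside, on the wheel's vertical axis; z up. +x points along the outlet tongue (34 mm wide, 30 mm high, ends 105 mm out) to the pointer. Yaw within 30 degrees; its -x side, towards the robot, is kept clear.
- day_wheel (a joint): Wheel angle, rad, growing clockwise seen from above. 0 = tablet compartment at the pointer. Seven clicks a turn, 2 pi/7 = 0.898 rad apart, at whole multiples; starts 2 to 5 clicks before 0 (-1.8 to -4.5). No end stop. A sprung ball holds each click and draws the wheel into the nearest one once it is past half way, moving it by itself; about 2 to 3 N at a lug turns it.
- wheel_axis (a point): On the dispenser: wheel's axis at lug mid-height, 58 mm above the table. Wheel rim: radius 61 mm, 50 to 68 mm high. Seven radial lugs, 8 mm thick, reach to 84 mm from the axis, 50 to 66 mm above the table, one per compartment; free space between and below them outside the foot. At rest they stand at multiples of 51.4 degrees from the dispenser's +x, so two are 25.7 degrees either side of its -x.
- tablet_lug (a point): On the wheel: top of the lug of the one filled compartment (five white tablets, 13 mm across; the other six compartments are empty), 72 mm from the wheel's axis, 66 mm above the table.
- pointer_top (a point): Top of the pointer: a white upright fin 8 by 12 mm and 68 mm high, standing beyond the outlet tongue, 101 mm from the wheel's axis.
- tall_bottle: Bystander: white capped bottle, 44 mm across, 85 mm high, loose. Origin: centre of its underside.
- short_bottle: Bystander: white capped bottle, 38 mm across, 62 mm high, loose. Origin: centre of its underside.
- tape_roll: Bystander: roll of brown packing tape lying flat, 100 mm outside, 76 mm hole, 24 mm high, loose. Origin: centre of its underside.

How it is judged (in metres and radians):
At the end, for the whole second after the job is handed in: The filled compartment rests in its click at the pointer (within 0.12 rad, wheel at rest), reached clockwise; both bottles and the tape roll stand within 20 mm of where they were (value of joint day_wheel between -0.12 and 0.12 rad and velocity of joint day_wheel between -0.1 and 0.1 rad/s and distance of each of tall_bottle, short_bottle, tape_roll from where it was at the start of the episode below 0.02 m and angle between each of tall_bottle, short_bottle, tape_roll's own z axis and vertical below 0.15 rad); the robot touches nothing.
It fails at once if the tablet compartment went past the pointer by more than half a click (value of joint day_wheel above 0.493679 rad).
It fails at once if the wheel was turned back anticlockwise, beyond any place where it can start (value of joint day_wheel below -5.11631 rad).
It fails at once if the tall bottle was moved, lifted or knocked over (distance of tall_bottle from where it was at the start of the episode above 0.02 m or height (world z) of tall_bottle above 0.01 m or angle between tall_bottle's own z axis and vertical above 0.3 rad).
It fails at once if the short bottle was moved, lifted or knocked over (distance of short_bottle from where it was at the start of the episode above 0.02 m or height (world z) of short_bottle above 0.01 m or angle between short_bottle's own z axis and vertical above 0.3 rad).
It fails at once if the tape roll was moved, lifted or knocked over (distance of tape_roll from where it was at the start of the episode above 0.02 m or height (world z) of tape_roll above 0.01 m or angle between tape_roll's own z axis and vertical above 0.3 rad).
It also fails if it takes over 61 s, if anything falls off the work surface, if the arm or the gripper's body presses on something with over 40 N, if the wrist force passes 120 N, or if a joint passes its speed limit or range.

## Working session

There is one attempt and no reset: what is moved stays moved. The work goes in short steps, Python scripts to look and compute and a shell command to move; the robot and the scene stay as the last step left them, time stands still between calls to the robot, and variables do not carry over. Pictures are saved under pics/ and viewed, and the job is handed in when it is done.

```bash
ls; mkdir -p pics; python3 - <<'E'
from cell import *
import cv2
s=sense();print(s)
for n in("scene","side","wrist"):
    c=calibration(n);print(n,c)
    cv2.imwrite(f"pics/a_{n}.png",get_image(n)[:,:,::-1])
E
```

```text
pics
{'t': 0.0, 'qpos': array([-1.45338654e+00,  3.13440312e-01,  1.49845513e+00, -2.95880333e-05,
        1.33101179e+00, -2.23405922e-01]), 'qd': array([-6.54815787e-04,  7.59716834e-04, -9.67879870e-05,  1.70583459e-03,
        5.87622162e-04, -2.64969765e-04]), 'joint_torque': array([-9.04090411e-04, -4.12261462e+01, -2.59751791e+01, -2.30320511e-04,
        4.02334321e-03, -8.24980361e-06]), 'position': array([ 175.43319197, -494.55548004,  244.73323441]), 'orientation': array([ 8.16780893e-01, -5.76947606e-01, -4.50182962e-04, -4.79132442e-04]), 'wrist_force': array([-0.30381642,  0.43599005, -0.42202514]), 'torque': array([-0.01765021,  0.00176259,  0.00440689]), 'gripper_width': 85.37968794822847}
scene {'fovy': 54.324537809171765, 'cx': 277.3004762546534, 'cy': 215.5424922395746, 'view': array([[ 2.47904870e-01,  9.68616124e-01, -1.80549387e-02,
        -2.04242975e+02],
       [ 6.57821935e-01, -1.81984211e-01, -7.30857064e-01,
        -3.99823118e+02],
       [-7.11205650e-01,  1.69306090e-01, -6.82291705e-01,
         1.41194781e+03],
       [ 0.00000000e+00,  0.00000000e
[... 217 characters left out ...]
646e+02],
       [-1.01048985e-01, -5.11623206e-01, -8.53247208e-01,
         1.40848885e+02],
       [ 2.04557846e-01,  8.28628216e-01, -5.21086718e-01,
         7.20336473e+02],
       [ 0.00000000e+00,  0.00000000e+00,  0.00000000e+00,
         1.00000000e+00]])}
wrist {'fovy': 65.70646984690485, 'cx': 281.4981139344602, 'cy': 214.6937887113672, 'view': array([[ 3.33717155e-01, -9.42671487e-01, -1.82442323e-03,
        -5.22949671e+02],
       [-9.06458752e-01, -3.21427491e-01,  2.73892129e-01,
        -3.52501003e+01],
       [-2.58776720e-01, -8.97487374e-02, -9.61758688e-01,
         3.80109063e+02],
       [ 0.00000000e+00,  0.00000000e+00,  0.00000000e+00,
         1.00000000e+00]])}
```

View pics/a_scene.png

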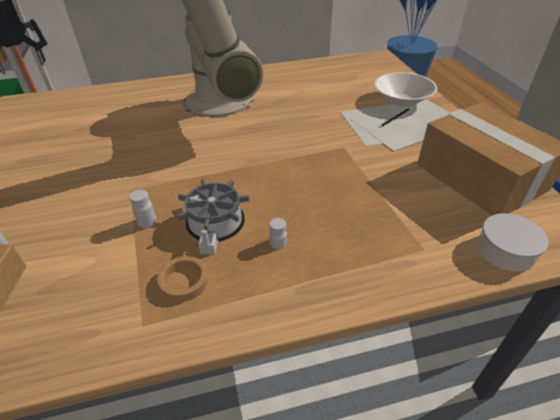

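View pics/a_side.png

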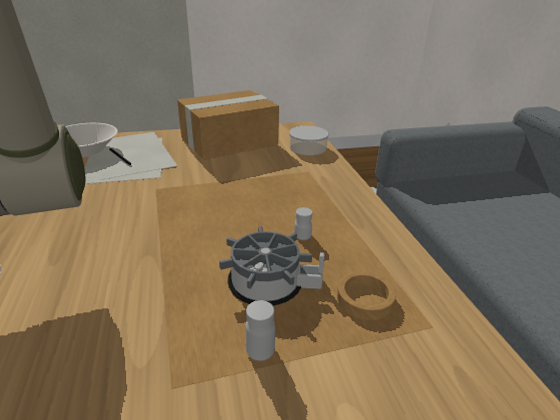

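View pics/a_wrist.png

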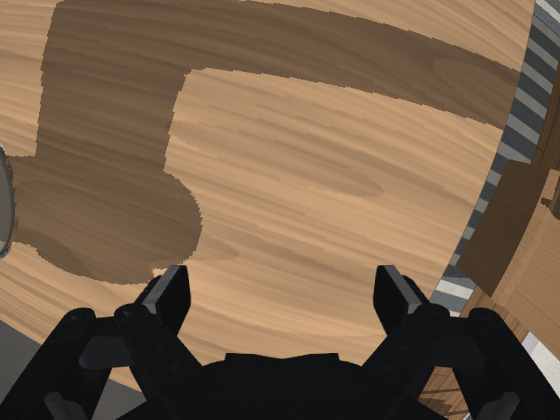

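```bash
python3 - <<'E'
import cv2
a=cv2.imread("pics/a_scene.png")[165:305,120:300];cv2.imwrite("pics/b1.png",cv2.resize(a,None,fx=4.2,fy=4.2,interpolation=cv2.INTER_CUBIC))
a=cv2.imread("pics/a_side.png")[195:365,210:405];cv2.imwrite("pics/b2.png",cv2.resize(a,None,fx=3.5,fy=3.5,interpolation=cv2.INTER_CUBIC))
E
```

```text
(no output)
```

View pics/b1.png

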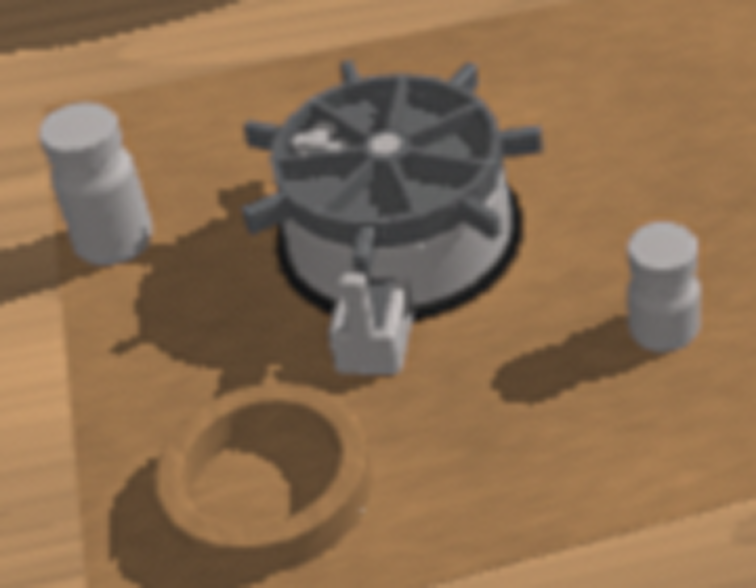

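View pics/b2.png

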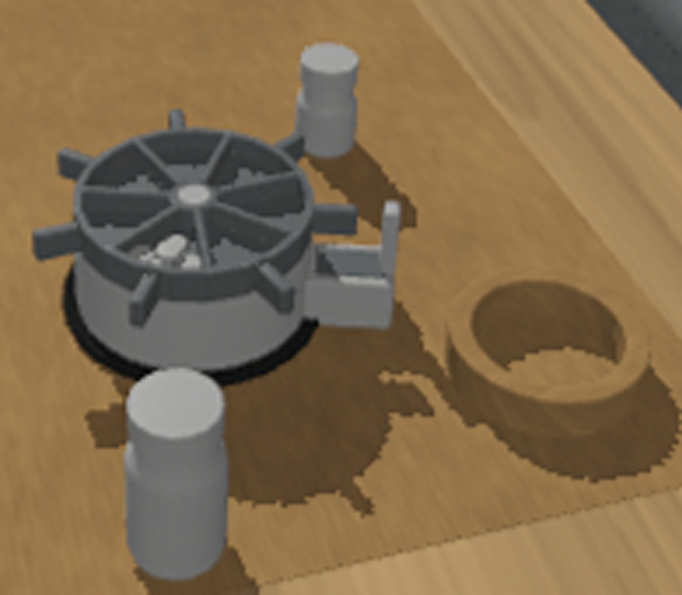

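```bash
cat > h.py <<'E'
import numpy as np
from cell import *
def K(c): return 210/np.tan(np.radians(c["fovy"])/2)
def ray(c,p):
    f=K(c);V=c["view"];R=V[:3,:3];d=R.T@np.array([(p[0]-c["cx"])/f,(p[1]-c["cy"])/f,1]);return -R.T@V[:3,3],d/np.linalg.norm(d)
def tri(ps):
    A=0;b=0;rs=[]
    for n,p in ps:
        o,d=ray(calibration(n),p);M=np.eye(3)-np.outer(d,d);A=A+M;b=b+M@o;rs.append((o,d))
    X=np.linalg.solve(A,b);return X,[np.linalg.norm((np.eye(3)-np.outer(d,d))@(X-o)) for o,d in rs]
def atz(n,p,z):
    o,d=ray(calibration(n),p);return (o+d*(z-o[2])/d[2])[:2]
def proj(n,X):
    c=calibration(n);q=c["view"][:3]@np.append(X,1);return np.array([c["cx"],c["cy"]])+K(c)*q[:2]/q[2]
def S(x,y):return ("scene",(120+(x-1.6)/4.2,165+(y-1.6)/4.2))
def D(x,y):return ("side",(210+(x-1.25)/3.5,195+(y-1.25)/3.5))
E
python3 - <<'E'
from h import *
np.set_printoptions(precision=1,suppress=True)
for nm,a,b in [("hub",S(384,145),D(193,194)),("ptr",S(355,280),D(392,203)),("tall",S(80,127),D(175,400)),("short",S(663,245),D(329,62)),
 ("tape",S(265,458),D(548,335)),("lugtab",S(262,128),D(145,292)),("lug1",S(258,208),D(278,285)),("lug3",S(347,68),D(50,240)),("lug4",S(466,72),D(70,157)),("lug5",S(528,135),D(177,117))]:
    X,e=tri([a,b]);print(nm,X,e)
E
```

```text
hub [602.6 -95.9  69.3] [np.float64(0.22090719457950816), np.float64(0.22090719457961897)]
ptr [ 700.1 -123.2   69. ] [np.float64(0.13303379598508297), np.float64(0.1330337959849844)]
tall [ 563.4 -250.6   84.8] [np.float64(0.5762106665812033), np.float64(0.5762106665811384)]
short [710.3  29.8  61. ] [np.float64(1.8922629258998331), np.float64(1.8922629258998072)]
tape [ 764.  -182.1   23.1] [np.float64(2.7284261917833663), np.float64(2.7284261917832175)]
lugtab [ 566.3 -158.9   64.9] [np.float64(1.1639585431751371), np.float64(1.1639585431751878)]
lug1 [ 629.1 -166.1   63.8] [np.float64(0.7507796854643222), np.float64(0.7507796854642806)]
lug3 [ 526.8 -108.5   64.1] [np.float64(2.5515316358268483), np.float64(2.551531635826679)]
lug4 [546.1 -42.7  63.9] [np.float64(0.8231176680533686), np.float64(0.8231176680533104)]
lug5 [609.3 -18.9  64.7] [np.float64(0.10488501782077726), np.float64(0.10488501782080556)]
```

```bash
cat >> h.py <<'E'
from scipy.spatial.transform import Rotation as Ro
AX=np.array([602.6,-95.9]);YAW=np.radians(-15.6)
U=-np.array([np.cos(YAW),np.sin(YAW)]);Vd=np.array([-U[1],U[0]])*-1
def uv(s=None):
    s=s or sense();d=s["position"][:2]-AX;return np.array([d@U,d@Vd,s["position"][2]])
def togo(u,v,z):
    s=sense();R=Ro.from_quat(s["orientation"]).as_matrix()
    T=np.eye(3);T[:2,0]=-Vd;T[:2,1]=U;T[2,2]=-1
    T[:,1]=[U[0],U[1],0]
    p=np.append(AX+u*U+v*Vd,z)
    print("t",s["t"],"uvz",uv(s),"shift",R.T@(p-s["position"]),"turn",Ro.from_matrix(R.T@T).as_rotvec(),np.linalg.det(T))
E
python3 - <<'E'
from h import *
np.set_printoptions(precision=3,suppress=True)
togo(110,-62,150)
E
```

```text
t 0.15 uvz [ 304.195 -498.914  244.878] shift [-245.524 -410.199   95.198] turn [0.    0.001 0.613] 1.0
```

```bash
python3 -m pendant '[[0,[-245,-410,0],[0,0,0.613]],[0,[-245,-410,0],[0,0,0.613]],[0,[-245,-410,0],[0,0,0.613]],[0,[-245,-410,0],[0,0,0.613]],[0,[-245,-410,0],[0,0,0.613]],[0,[-245,-410,0],[0,0,0.613]],[0,[-245,-410,0],[0,0,0.613]],[0,[-245,-410,0],[0,0,0.613]]]'
python3 - <<'E'
from h import *
np.set_printoptions(precision=3,suppress=True)
togo(110,-62,150)
E
```

```text
t: 0.82
position: [379.2, -248.1, 245.3]
orientation: [-0.604, 0.797, 0.0, 0.0]
wrist_force: [-0.1, -0.6, 0.8]
gripper_width: -0.1
t 0.8167 uvz [ 174.211 -206.663  245.261] shift [-144.615  -64.166   95.364] turn [ 0.     0.001 -0.001] 1.0
```

```bash
python3 -m pendant '[[0,[-145,-64,95],[0,0,0]],[0,[-145,-64,95],[0,0,0]],[0,[-145,-64,95],[0,0,0]],[0,[-145,-64,95],[0,0,0]],[0,[-145,-64,95],[0,0,0]],[0,[-145,-64,95],[0,0,0]]]'
python3 - <<'E'
from h import *
import cv2
np.set_printoptions(precision=3,suppress=True)
togo(108,-62,67)
cv2.imwrite("pics/c_wrist.png",get_image("wrist")[:,:,::-1])
E
```

```text
t: 1.32
position: [480.3, -122.5, 147.8]
orientation: [-0.606, 0.796, 0.003, -0.0]
wrist_force: [0.3, -0.4, -0.1]
gripper_width: -0.1
t 1.3167 uvz [110.682 -58.509 147.826] shift [ 3.695 -3.054 80.804] turn [0.005 0.002 0.003] 1.0
```

View pics/c_wrist.png

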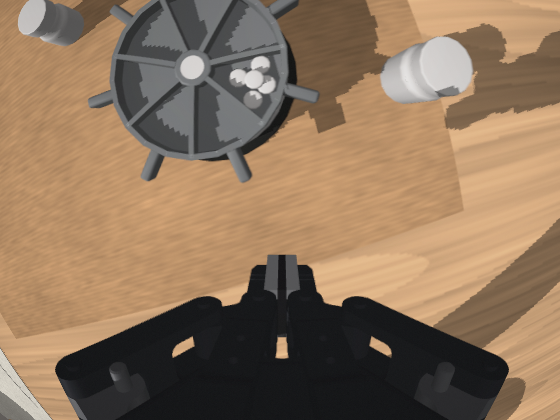

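```bash
python3 -m pendant '[[0,[4,-3,30],[0,0,0]],[0,[4,-3,60],[0,0,0]],[0,[4,-3,80],[0,0,0]],[0,[4,-3,80],[0,0,0]],[0,[4,-3,80],[0,0,0]]]'
python3 - <<'E'
from h import *
import cv2
np.set_printoptions(precision=3,suppress=True)
togo(81,-60,67)
a=get_image("side")[180:380,190:420,::-1];cv2.imwrite("pics/d_side.png",cv2.resize(a,None,fx=3,fy=3,interpolation=cv2.INTER_CUBIC))
E
```

```text
t: 1.78
position: [481.4, -129.5, 69.7]
orientation: [-0.605, 0.796, 0.002, -0.0]
wrist_force: [-0.2, 0.3, 0.5]
gripper_width: -0.1
t 1.7833 uvz [107.733 -64.992  69.711] shift [ -4.955 -26.748   2.629] turn [0.003 0.001 0.001] 1.0
```

View pics/d_side.png

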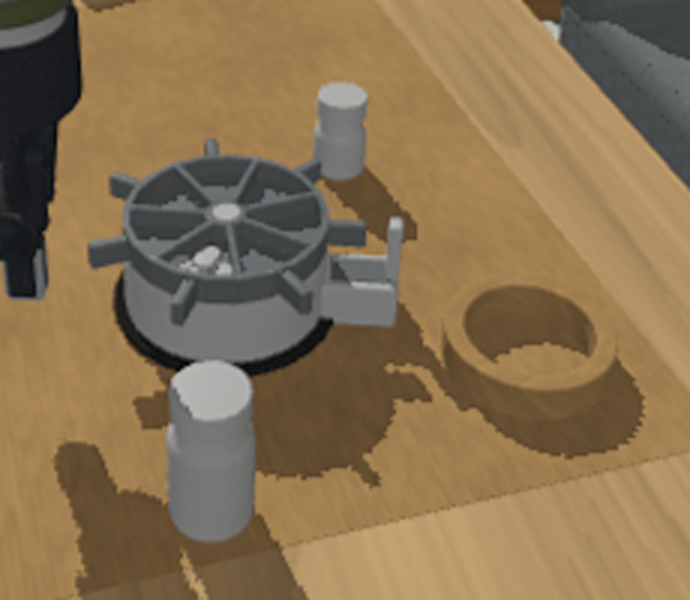

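```bash
python3 -m pendant '[[0,[-3,-14,2.5],[0,0,0]],[0,[-3,-27,2.5],[0,0,0]],[0,[-3,-27,2.5],[0,0,0]],[0,[-3,-27,2.5],[0,0,0]]]'
python3 - <<'E'
from h import *
import cv2
np.set_printoptions(precision=3,suppress=True)
togo(81,-10,67)
cv2.imwrite("pics/e_wrist.png",get_image("wrist")[:,:,::-1])
E
```

```text
t: 2.17
position: [509.3, -134.5, 69.5]
orientation: [-0.605, 0.796, -0.0, 0.0]
wrist_force: [-0.0, -0.4, -0.1]
gripper_width: -0.1
t 2.1667 uvz [ 79.511 -62.242  69.496] shift [-52.243   1.416   2.515] turn [-0.001  0.     0.001] 1.0
```

View pics/e_wrist.png

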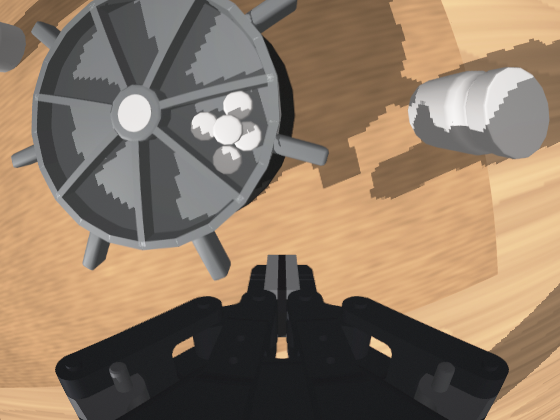

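```bash
python3 -m pendant '[[0,[-7,1,3],[0,0,0]],[0,[-14,1,3],[0,0,0]],[0,[-20,1,3],[0,0,0]],[0,[-26,1,3],[0,0,0]],[0,[-32,1,3],[0,0,0]],[0,[-38,1,3],[0,0,0]],[0,[-43,1,3],[0,0,0]],[0,[-43,1,3],[0,0,0]]]'
python3 - <<'E'
from h import *
import cv2
np.set_printoptions(precision=3,suppress=True)
togo(81,-8,67)
cv2.imwrite("pics/f_wrist.png",get_image("wrist")[:,:,::-1])
E
```

```text
t: 2.88
position: [519.7, -91.5, 66.2]
orientation: [-0.606, 0.796, 0.0, 0.001]
wrist_force: [0.0, 0.3, -0.1]
gripper_width: 0.4
t 2.8833 uvz [ 81.065 -18.023  66.248] shift [-10.024  -0.089  -0.743] turn [-0.001  0.001  0.002] 1.0
```

View pics/f_wrist.png

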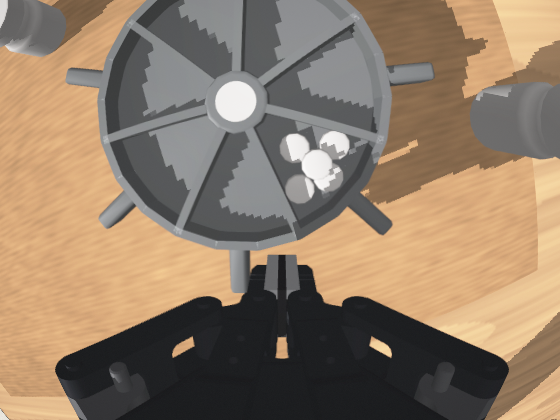

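```bash
python3 -m pendant '[[0,[-4,0,0],[0,0,0]],[0,[-8,0,0],[0,0,0]],[0,[-10,0,0],[0,0,0]],[0,[-10,0,0],[0,0,0]],[0,[-10,0,0],[0,0,0]]]'
python3 - <<'E'
from h import *
import cv2
np.set_printoptions(precision=3,suppress=True)
togo(108,-8,67)
cv2.imwrite("pics/g_wrist.png",get_image("wrist")[:,:,::-1])
E
```

```text
t: 3.35
position: [522.3, -82.3, 66.2]
orientation: [-0.606, 0.796, -0.0, 0.0]
wrist_force: [-0.7, 0.9, 0.2]
gripper_width: -0.1
t 3.35 uvz [81.052 -8.465 66.217] shift [-0.53  26.946 -0.798] turn [-0.001  0.001  0.002] 1.0
```

View pics/g_wrist.png

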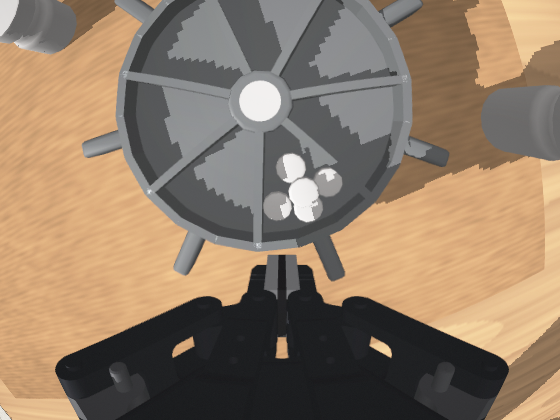

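```bash
python3 -m pendant '[[0,[0,14,0],[0,0,0]],[0,[0,28,0],[0,0,0]],[0,[0,28,0],[0,0,0]],[0,[0,28,0],[0,0,0]],[0,[30,28,0],[0,0,0]],[0,[55,28,0],[0,0,0]],[0,[55,28,0],[0,0,0]],[0,[55,28,0],[0,0,0]]]'
python3 - <<'E'
from h import *
np.set_printoptions(precision=3,suppress=True)
togo(81,-62,67)
E
```

```text
t: 4.07
position: [481.1, -129.1, 66.3]
orientation: [-0.605, 0.797, -0.0, 0.001]
wrist_force: [-0.1, -0.1, -0.0]
gripper_width: -0.4
t 4.0667 uvz [108.114 -64.615  66.275] shift [ -2.617 -27.114  -0.686] turn [-0.001  0.001 -0.   ] 1.0
```

```bash
python3 -m pendant '[[0,[-2,-14,0],[0,0,0]],[0,[-2,-27,0],[0,0,0]],[0,[-2,-27,0],[0,0,0]],[0,[-2,-27,0],[0,0,0]],[0,[-9,-27,0],[0,0,0]],[0,[-16,-27,0],[0,0,0]],[0,[-23,-27,0],[0,0,0]],[0,[-23,-27,0],[0,0,0]]]'
python3 -m pendant '[[0,[-6,0,0],[0,0,0]],[0,[-12,0,0],[0,0,0]],[0,[-18,0,0],[0,0,0]],[0,[-24,0,0],[0,0,0]],[0,[-29,0,0],[0,0,0]],[0,[-33,0,0],[0,0,0]],[0,[-33,0,0],[0,0,0]],[0,[-33,0,0],[0,0,0]]]'
python3 - <<'E'
from h import *
import cv2
np.set_printoptions(precision=3,suppress=True)
togo(81,-8,66)
cv2.imwrite("pics/i_wrist.png",get_image("wrist")[:,:,::-1])
E
```

```text
t: 4.73
position: [513.1, -112.6, 66.3]
orientation: [-0.605, 0.796, -0.0, 0.001]
wrist_force: [-2.4, -2.1, -0.6]
gripper_width: -0.2
t: 5.4
position: [522.1, -80.6, 66.3]
orientation: [-0.605, 0.796, -0.0, 0.001]
wrist_force: [0.1, -0.4, 0.3]
gripper_width: 0.3
t 5.4 uvz [81.656 -6.944 66.331] shift [ 1.058 -0.654  0.33 ] turn [-0.001  0.001  0.002] 1.0
```

View pics/i_wrist.png

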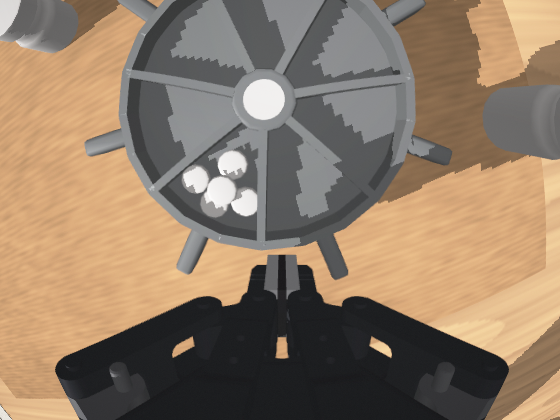

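Tablets now show lower left, at the lug at (190,250): two clicks are done and three remain. I repeat the same stroke.

```bash
python3 -m pendant '[[0,[0,14,0],[0,0,0]],[0,[0,27,0],[0,0,0]],[0,[0,27,0],[0,0,0]],[0,[0,27,0],[0,0,0]],[0,[30,27,0],[0,0,0]],[0,[57,27,0],[0,0,0]],[0,[57,27,0],[0,0,0]],[0,[57,27,0],[0,0,0]]]'
python3 -m pendant '[[0,[-2,-14,0],[0,0,0]],[0,[-2,-27,0],[0,0,0]],[0,[-2,-27,0],[0,0,0]],[0,[-2,-27,0],[0,0,0]],[0,[-9,-27,0],[0,0,0]],[0,[-16,-27,0],[0,0,0]],[0,[-23,-27,0],[0,0,0]],[0,[-23,-27,0],[0,0,0]]]'
python3 - <<'E'
from h import *
np.set_printoptions(precision=3,suppress=True)
togo(81,-8,66)
E
```

```text
t: 6.12
position: [481.2, -129.9, 66.4]
orientation: [-0.604, 0.797, -0.0, 0.001]
wrist_force: [0.1, -0.3, 0.6]
gripper_width: 0.1
t: 6.78
position: [513.3, -113.5, 66.4]
orientation: [-0.605, 0.796, -0.0, 0.001]
wrist_force: [-0.8, -2.0, -0.2]
gripper_width: 0.2
t 6.7833 uvz [ 81.296 -40.923  66.382] shift [-32.923  -0.312   0.411] turn [-0.001  0.001  0.   ] 1.0
```

```bash
python3 -m pendant '[[0,[-6,0,0],[0,0,0]],[0,[-12,0,0],[0,0,0]],[0,[-18,0,0],[0,0,0]],[0,[-24,0,0],[0,0,0]],[0,[-29,0,0],[0,0,0]],[0,[-33,0,0],[0,0,0]],[0,[-33,0,0],[0,0,0]],[0,[-33,0,0],[0,0,0]]]'
python3 - <<'E'
from h import *
import cv2
np.set_printoptions(precision=3,suppress=True)
togo(81,-8,66)
cv2.imwrite("pics/j_wrist.png",get_image("wrist")[:,:,::-1])
E
```

```text
t: 7.45
position: [522.3, -81.5, 66.4]
orientation: [-0.605, 0.796, -0.0, 0.001]
wrist_force: [-0.4, -0.1, -0.3]
gripper_width: 0.1
t 7.45 uvz [81.258 -7.75  66.435] shift [ 0.251 -0.257  0.435] turn [-0.001  0.001  0.001] 1.0
```

View pics/j_wrist.png

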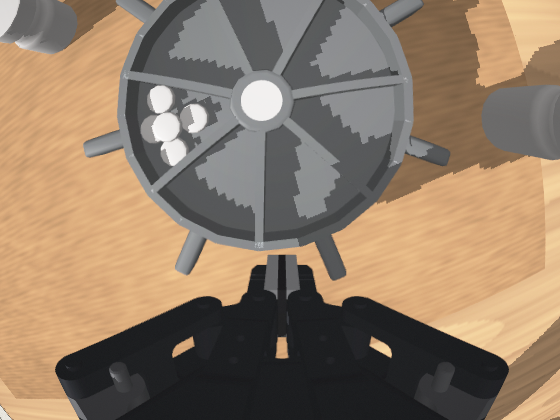

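The tablets are at (165,125), next to the lug at (100,145). Three clicks are done and two remain.

```bash
python3 -m pendant '[[0,[0,14,0],[0,0,0]],[0,[0,27,0],[0,0,0]],[0,[0,27,0],[0,0,0]],[0,[0,27,0],[0,0,0]],[0,[30,27,0],[0,0,0]],[0,[57,27,0],[0,0,0]],[0,[57,27,0],[0,0,0]],[0,[57,27,0],[0,0,0]]]'
python3 -m pendant '[[0,[-2,-14,0],[0,0,0]],[0,[-2,-27,0],[0,0,0]],[0,[-2,-27,0],[0,0,0]],[0,[-2,-27,0],[0,0,0]],[0,[-9,-27,0],[0,0,0]],[0,[-16,-27,0],[0,0,0]],[0,[-23,-27,0],[0,0,0]],[0,[-23,-27,0],[0,0,0]]]'
python3 - <<'E'
from h import *
np.set_printoptions(precision=3,suppress=True)
togo(81,-8,66)
E
```

```text
t: 8.17
position: [481.3, -130.7, 66.5]
orientation: [-0.604, 0.797, -0.001, 0.001]
wrist_force: [0.3, -0.4, -0.2]
gripper_width: 0.1
t: 8.83
position: [513.4, -114.3, 66.5]
orientation: [-0.604, 0.797, -0.0, 0.001]
wrist_force: [-0.3, -1.5, 0.2]
gripper_width: 0.2
t 8.8333 uvz [ 80.934 -41.735  66.505] shift [-33.735   0.08    0.534] turn [-0.001  0.001 -0.   ] 1.0
```

```bash
python3 -m pendant '[[0,[-6,0,0],[0,0,0]],[0,[-12,0,0],[0,0,0]],[0,[-18,0,0],[0,0,0]],[0,[-24,0,0],[0,0,0]],[0,[-29,0,0],[0,0,0]],[0,[-34,0,0],[0,0,0]],[0,[-34,0,0],[0,0,0]],[0,[-34,0,0],[0,0,0]]]'
python3 - <<'E'
from h import *
import cv2
np.set_printoptions(precision=3,suppress=True)
togo(81,-8,66)
cv2.imwrite("pics/k_wrist.png",get_image("wrist")[:,:,::-1])
E
```

```text
t: 9.5
position: [522.7, -81.4, 66.5]
orientation: [-0.605, 0.797, -0.0, 0.001]
wrist_force: [-0.1, 0.2, -0.3]
gripper_width: -0.1
t 9.5 uvz [80.871 -7.492 66.549] shift [0.508 0.13  0.549] turn [-0.001  0.001  0.   ] 1.0
```

View pics/k_wrist.png

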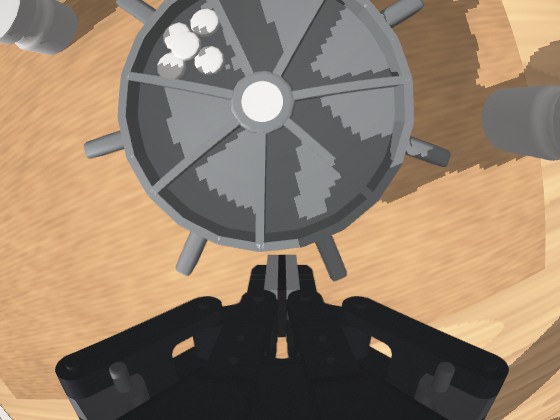

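The tablets are at (190,45), by the lug at (135,8), which is one click before the pointer. One stroke is left, and I'll make the push slower.

```bash
python3 -m pendant '[[0,[0,14,0],[0,0,0]],[0,[0,27,0],[0,0,0]],[0,[0,27,0],[0,0,0]],[0,[0,27,0],[0,0,0]],[0,[30,27,0],[0,0,0]],[0,[57,27,0],[0,0,0]],[0,[57,27,0],[0,0,0]],[0,[57,27,0],[0,0,0]]]'
python3 -m pendant '[[0,[-2,-14,0],[0,0,0]],[0,[-2,-27,0],[0,0,0]],[0,[-2,-27,0],[0,0,0]],[0,[-2,-27,0],[0,0,0]],[0,[-9,-27,0],[0,0,0]],[0,[-16,-27,0],[0,0,0]],[0,[-23,-27,0],[0,0,0]],[0,[-23,-27,0],[0,0,0]]]'
python3 - <<'E'
from h import *
import cv2
np.set_printoptions(precision=3,suppress=True)
togo(81,-8,66)
a=get_image("scene")[165:305,120:300,::-1];cv2.imwrite("pics/l1.png",cv2.resize(a,None,fx=4.2,fy=4.2,interpolation=cv2.INTER_CUBIC))
E
```

```text
t: 10.22
position: [481.8, -130.6, 66.6]
orientation: [-0.604, 0.797, -0.001, 0.001]
wrist_force: [0.2, 0.6, -0.4]
gripper_width: 0.5
t: 10.88
position: [513.8, -114.2, 66.6]
orientation: [-0.604, 0.797, -0.0, 0.001]
wrist_force: [-1.0, -1.5, -0.2]
gripper_width: 0.3
t 10.8833 uvz [ 80.575 -41.528  66.598] shift [-33.527   0.468   0.626] turn [-0.001  0.001 -0.001] 1.0
```

View pics/l1.png

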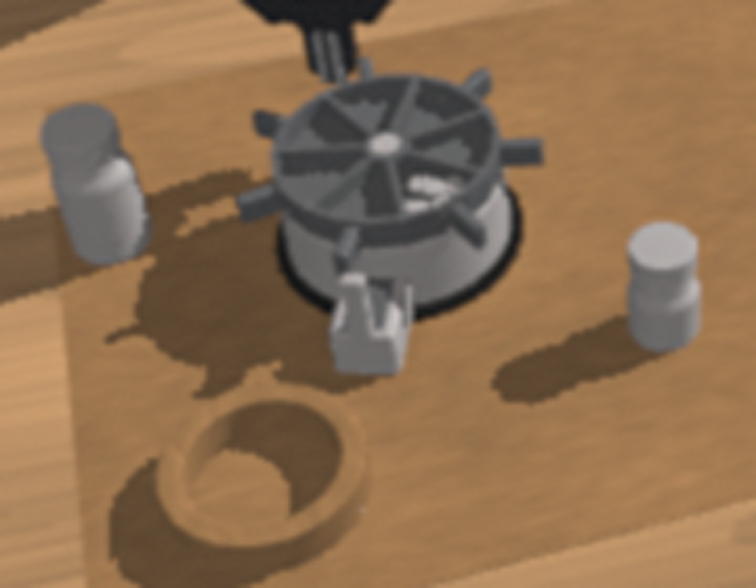

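The scene view confirms it: the tablets at (430,190) belong to the lug at (470,225), one click before the pointer. Now the last push.

```bash
python3 -m pendant '[[0,[-4,0,0],[0,0,0]],[0,[-8,0,0],[0,0,0]],[0,[-12,0,0],[0,0,0]],[0,[-16,0,0],[0,0,0]],[0,[-20,0,0],[0,0,0]],[0,[-24,0,0],[0,0,0]],[0,[-28,0,0],[0,0,0]],[0,[-28,0,0],[0,0,0]]]'
python3 -m pendant '[[0,[-3,0,0],[0,0,0]],[0,[-6,0,0],[0,0,0]],[0,[-6,0,0],[0,0,0]],[0,[-6,0,0],[0,0,0]]]'
python3 - <<'E'
from h import *
import cv2
np.set_printoptions(precision=3,suppress=True)
togo(81,-8,66)
cv2.imwrite("pics/m_wrist.png",get_image("wrist")[:,:,::-1])
E
```

```text
t: 11.6
position: [521.7, -87.1, 66.7]
orientation: [-0.604, 0.797, -0.001, 0.001]
wrist_force: [1.6, -0.2, 0.1]
gripper_width: 0.3
t: 11.93
position: [523.4, -81.2, 66.7]
orientation: [-0.604, 0.797, -0.001, 0.001]
wrist_force: [-0.1, 0.7, 0.7]
gripper_width: -0.2
t 11.9333 uvz [80.226 -7.183 66.712] shift [0.818 0.775 0.709] turn [-0.002  0.001 -0.001] 1.0
```

View pics/m_wrist.png

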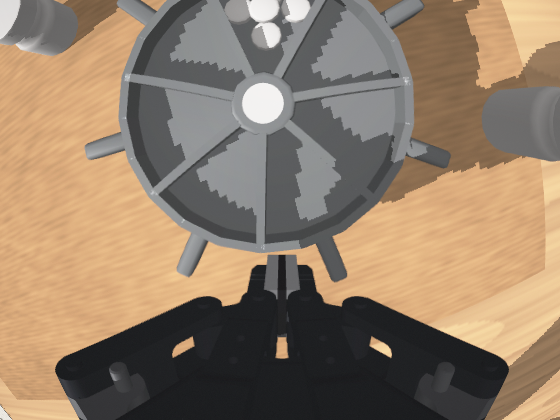

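It has clicked, and the tablets are on the far side at the pointer. I back out and up, then check.

```bash
python3 -m pendant '[[0,[0,15,0],[0,0,0]],[0,[0,30,0],[0,0,0]],[0,[0,40,0],[0,0,0]],[0,[0,60,0],[0,0,0]],[0,[0,60,-25],[0,0,0]],[0,[0,60,-50],[0,0,0]],[0,[0,60,-70],[0,0,0]],[0,[0,60,-70],[0,0,0]]]'
python3 -m pendant '[[0,[0,0,0],[0,0,0]],[0,[0,0,0],[0,0,0]],[0,[0,0,0],[0,0,0]]]'
python3 - <<'E'
from h import *
import cv2
np.set_printoptions(precision=3,suppress=True)
print(uv(),sense()["wrist_force"])
a=get_image("scene")[165:305,120:300,::-1];cv2.imwrite("pics/n1.png",cv2.resize(a,None,fx=4.2,fy=4.2,interpolation=cv2.INTER_CUBIC))
a=get_image("side")[195:365,210:405,::-1];cv2.imwrite("pics/n2.png",cv2.resize(a,None,fx=3.5,fy=3.5,interpolation=cv2.INTER_CUBIC))
E
```

```text
t: 12.65
position: [467.0, -65.9, 140.2]
orientation: [-0.604, 0.797, -0.003, 0.003]
wrist_force: [0.7, -0.4, 0.6]
gripper_width: -0.0
t: 12.9
position: [466.7, -65.9, 139.4]
orientation: [-0.604, 0.797, -0.003, 0.002]
wrist_force: [-0.2, -0.4, 0.2]
gripper_width: -0.3
[138.987  -7.639 139.445] [-0.187 -0.382  0.233]
```

View pics/n1.png

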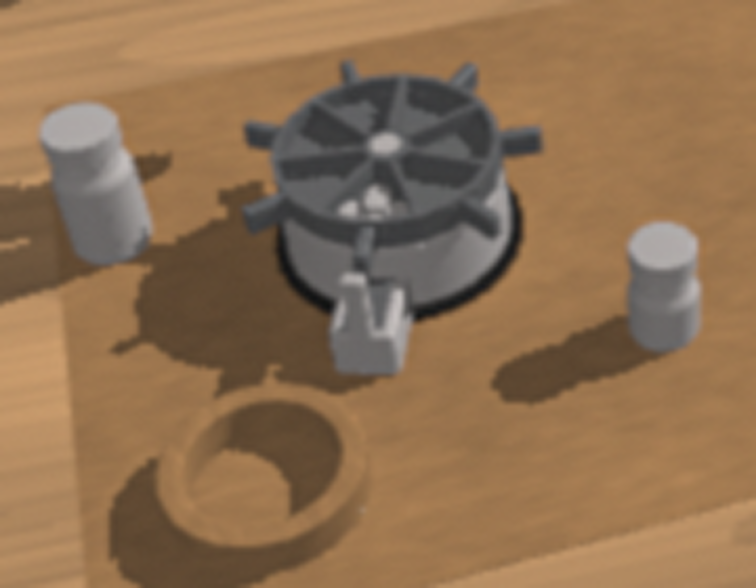

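View pics/n2.png

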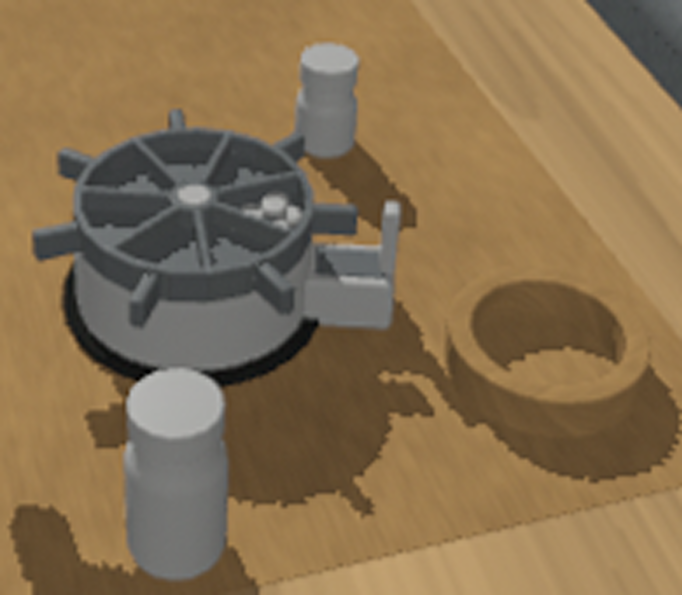

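In both views the tablets sit in the compartment facing the pointer. The lugs are at the same pixels as at the start, and so are the bottles and the tape.

```bash
python3 -c "
from cell import *
print(job_done())"
```

```text
the job is handed in; nothing more can be done
None
```

I turned the wheel clockwise five clicks, pushing one lug per click with the closed fingertips, and handed the job in at about 13 s of the 61 s allowed. No verdict was reported.

- **Wheel:** In the last scene and side pictures the tablets are in the compartment facing the pointer. The lugs are back at the same pixel positions as at the start, so the wheel is resting in its click. I judged this from the pictures only, because the wheel's angle cannot be read directly.
- **Bottles and tape roll:** All three appear at the same pixel positions as at the start.
- **Robot:** The arm was backed off about 139 mm from the wheel's axis and raised to about 139 mm. The wrist force read about 0.5 N or less, so it was touching nothing.

No check failed or disagreed with another. On the first stroke I stopped early on purpose with the lug about half way, and a further 10 mm push completed that click.

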